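# Hang the parts basket to drip over its tray

## Robot

A 6-joint arm with a two-finger parallel gripper is mounted at the origin on the work surface. World frame = base frame: x ahead of the robot, y to its left, z up, the work surface at z = 0. Lengths are in m, angles in rad, forces in N, time in s.
With the tool pointing down it reaches from about 0.35 to 0.775 m from the base axis. Payload 7.3 kg.
Tool frame: the origin (TCP) lies between the finger pads; the fingertips stand 14 mm ahead of it and the grasp point (between the pads) lies 5 mm behind it; z points along the fingers, y is the line along which they close (so a half turn about z gives the same grasp; the last joint's range is limited). The gripper opens to 92 mm and grips with 3 to 60 N. Pads are 19 mm wide; open, the fingers measure 130 mm over their backs; the gripper's body (75 mm by 190 mm) begins 47 mm behind the grasp point.
Start: joints at [-1.406, 0.342, 1.524, -0, 1.275, -0.146], TCP at [0.161, -0.5, 0.241] pointing down, gripper open.
Joint ranges: [-2.53, 2.53], [-0.77, 2.02], [0.04, 2.7], [-1, 4.14], [0.28, 2.66], [-3.11, 3.11]. Speed limits (rad/s): [2.57, 2.57, 3.14, 3.14, 3.14, 3.14].

## Interface

Orientations are given as [roll, pitch, yaw] about the fixed x, y, z axes, in that order (R = Rz(yaw) Ry(pitch) Rx(roll)).
In Python, from cell import robot, eyes gives the robot as it stands. The module is installed in compiled form; this text tells all that it offers.
- The arm moves only by the shell command python3 -m handwheel 'ROWS' [FORCE]. ROWS is JSON, one flat list of numbers, 5 for each row, row after row: the shift along the world's x, y, z in mm, then the turn about the world's z in rad, then the opening, from 0 (shut) to 1 (fully open). In form: [x, y, z, spin, jaw, x, y, z, spin, jaw, ...]. A call has 1 to 8 rows; each row shifts and turns the commanded pose from where the row before left it; what a row does not reach is not made up. A row lasts 1/10 s, in which the tool goes at most 50 mm and 8.59 degrees, less where a joint would pass 70% of its speed; a pose out of reach is approached as far as the arm can. A call with a gripper value outside its range is refused whole. The fingers move at their own pace and stop on an object; FORCE is the grip in N (left out, the last holds). Time passes only in rows, so rows that do not move let the fingers close. It gives the time, the measured TCP pose, the force, the opening and the grip force at its end, in the units of the state.
- robot.observe(): the state, without advancing time (a new reading comes with each control period).
- eyes.read_camera(name): name is "scene" or "side" or "wrist"; returns (picture, depth): 480x640x3 uint8, blue, green, red; 480x640 float32, m along the optical axis (not along the pixel's ray), 0 where there is no reading.
- eyes.calibration(name): a dict with "fx", "fy", "cx", "cy" (pixels), "dist_coeffs" ([k1, k2, p1, p2, k3] as OpenCV has them; the pictures are not rectified), "world_to_cam" (4x4, takes a point from world to camera coordinates). Camera axes: x right, y down, z forward; pixel columns grow to the right and rows downward; lengths in m; the calibration is good to about 2 mm. A picture is of the moment at which its call begins: read the wrist's pose just before it. calibration takes no time and is no camera call; for the wrist camera it gives the pose at the moment of the call.
- robot.hand_in(): hands the job in; it is judged then, once.
The state is a dict: "time": time; "qpos": joint angles; "qvel": joint speeds; "joint_efforts": joint torques, N m; "tool_pos": TCP position; "tool_rot": TCP orientation; "contact_force": force on the tool from outside, world axes, zero at the start; "torque": the same for the moment, N m; "opening": finger opening in m; "grip_force": force on a finger pad.
Only numpy, scipy, OpenCV 4.12 (cv2) and the standard library are available. Lean on these libraries where they do the work, as an engineer would, in place of code of your own. Each camera call takes 0.05 s, during which the arm holds its last target. There are 200 camera calls.

## Task

First slide the blue drip tray squarely into the yellow outline on the bench, under the twin hook of the drip stand. Then lift the wire basket with the two brass knobs in it by its arched handle, keeping it upright, and hang it so that the handle rests in the bottom of both prongs, and let go of it. Last, swing the red keeper arm fully shut over the handle; leave the other things on the bench where they are.

Things in the scene. Friction and masses are not known exactly. Their poses are not given: they have to be found in the camera images.
- stand: Fixed dark steel drip stand. Origin on the bench straight below the hook seat, z up; the twin prongs point to its -x (towards the robot). A 20 mm post, 215 mm tall, at x=+105, y=0, on a base plate (x +96 to +150, y +-85, 12 mm thick).
- seat (a point): Where the middle of the handle's wire axis is when hung: 194.5 mm above the stand's origin, same axes. The prongs are 10 mm bars at y=+-38: from the post towards -x with axis height 203, dipping in a V (from x=+26) to height 183 at x=0, rising to free tips at x=-32, height 208 (tip tops 213).
- spot (a point): Centre of the yellow outline (strips around a 160 x 192 mm clear field, x by y) painted on the bench, same point and axes as the stand's origin.
- keeper (a joint): Red keeper arm on a vertical pivot on top of the post (stand x=+105, y=0), in rad. 0 = shut at its stop, arm pointing along the stand's -x, between the prongs, over the handle; grows as it opens, counter-clockwise from above; at 1.57 it points to the stand's -y. Stays where left.
- keeper_knob (a point): Middle of the upright red knob at the keeper's free end: 20 mm diameter, 36 mm tall (height 218 to 254 above the bench), 125 mm from the pivot. The arm itself is 12 mm wide, underside 218.5 and top 227.5 mm above the bench.
- basket: Loose steel wire basket, about 0.35 kg, 100 (x) x 144 (y) x 55 mm; origin at the centre of its underside, z up. Arched rigid handle in the plane x=0: 8 mm wire, uprights at y=+-72, level top along y at height 140 (wire axis), straight between y=+-60.
- basket_grip (a point): Middle of the handle's level top, 140 mm above the basket's underside, in the centre of a wooden grip block 22 (x) x 40 (y) x 22 (z) mm. Axes as the basket's.
- tray: Loose blue steel drip tray, about 0.35 kg, 150 (x) x 180 (y) x 22 mm, 4 mm walls; origin at the centre of its underside, z up. A black upright tab sticks out on its -x side.
- tray_tab (a point): Grip point on the black tab: tray x=-112, y=0, 36 mm up. Tab is 12 mm thick (y), runs from x=-134 to -74, from 1.5 to 45.5 mm above the bench.
- knob0: Brass furniture knob in the basket, 34 mm across, 36 mm tall; origin at the centre of its foot; must stay in the basket.
- knob1: A second, equal brass knob in the basket.
- oil_bottle: Bystander: on the left beyond the basket or tray, yellow oil bottle with red cap, 60 mm across, 130 mm tall, standing; origin underneath its middle.
- mug: Bystander: on the right beyond the basket or tray, blue mug, 76 mm across, 85 mm tall; origin underneath its middle.
- spool: Bystander: far left, blue wire spool, 100 mm across, 50 mm tall, lying flat; origin underneath its middle.
- wrench: Bystander: beyond the drip stand, steel wrench, 180 mm long, lying; origin underneath its middle.
- block: Bystander:bare aluminium block, 70 x 40 x 30 mm, lying, bare aluminium block, 70 x 40 x 30 mm, lying; origin underneath its middle.
Mind the look-alikes: they are no part of the job. What is shaped like the basket but green or purple is not meant.

How it is judged:
By the outcome, as a careful person would: the job done as asked, in the order asked, and still so for the second after the job is handed in, with the robot touching nothing.
It also fails if it takes over 72 s, if anything falls off the work surface, if the arm or the gripper's body presses on something with over 40 N, if the wrist force passes 120 N, or if a joint passes its speed limit or range.

## Working session

There is one attempt and no reset: what is moved stays moved. The work goes in short steps, Python scripts to look and compute and a shell command to move; the robot and the scene stay as the last step left them, time stands still between calls to the robot, and variables do not carry over. Pictures are saved under pics/ and viewed, at most 10 in all, crops included, and the job is handed in when it is done.

```bash
mkdir -p pics; cat > h.py <<'E'
import numpy as np, cv2
from cell import robot, eyes
def cam(n):
    c=eyes.calibration(n); p,d=eyes.read_camera(n)
    K=np.array([[c['fx'],0,c['cx']],[0,c['fy'],c['cy']],[0,0,1.]]); 
    return p,d,K,np.array(c['dist_coeffs'],float),np.array(c['world_to_cam'])
def cloud(d,K,D,T):
    v,u=np.mgrid[0:480,0:640]
    n=cv2.undistortPoints(np.stack([u,v],-1).reshape(-1,1,2).astype(float),K,D).reshape(480,640,2)
    P=np.concatenate([n,np.ones((480,640,1))],-1)*d[...,None]
    return (P-T[:3,3])@T[:3,:3]
def ray(px,z,K,D,T):
    n=cv2.undistortPoints(np.array(px,float).reshape(-1,1,2),K,D).reshape(-1,2)
    r=np.c_[n,np.ones(len(n))]@T[:3,:3]; o=-T[:3,:3].T@T[:3,3]
    return o+r*((z-o[2])/r[:,2])[:,None]
def proj(X,K,D,T):
    return cv2.projectPoints(np.array(X,float).reshape(-1,3),cv2.Rodrigues(T[:3,:3])[0],T[:3,3],K,D)[0].reshape(-1,2)
E
python3 - <<'E'
from h import *
for n in("scene","side"):
    p,d,K,D,T=cam(n); cv2.imwrite(f"pics/{n}0.png",p); np.savez(f"{n}0.npz",p=p,d=d,K=K,D=D,T=T)
    print(n,-T[:3,:3].T@T[:3,3],T[2,:3])
s=robot.observe(); print(s)
E
```

```text
scene [ 1.48362353 -0.56427054  0.94111556] [-0.6820027   0.46769168 -0.56226044]
side [0.49343019 1.15933936 0.91381685] [ 0.04238556 -0.81447172 -0.57865299]
{'time': 0.1, 'qpos': array([-1.40599689e+00,  3.42657945e-01,  1.52490245e+00,  1.39508776e-05,
        1.27540074e+00, -1.45982217e-01]), 'qvel': array([ 0.00167747, -0.00310301, -0.00200899, -0.00063531,  0.00015364,
        0.00104489]), 'joint_efforts': array([ 1.78805050e-03, -4.32003558e+01, -2.44694084e+01,  7.18938396e-02,
        5.26108558e-02, -5.86471697e-05]), 'tool_pos': array([ 0.16052495, -0.49950465,  0.24011855]), 'tool_rot': array([-3.14024067e+00, -2.12264509e-04,  3.10777440e-01]), 'contact_force': array([-0.36404028,  0.05412168, -0.9891977 ]), 'torque': array([-0.00786237,  0.00422461, -0.00284494]), 'grip_force': 0.0, 'opening': 0.09184317297032134}
```

View pics/scene0.png

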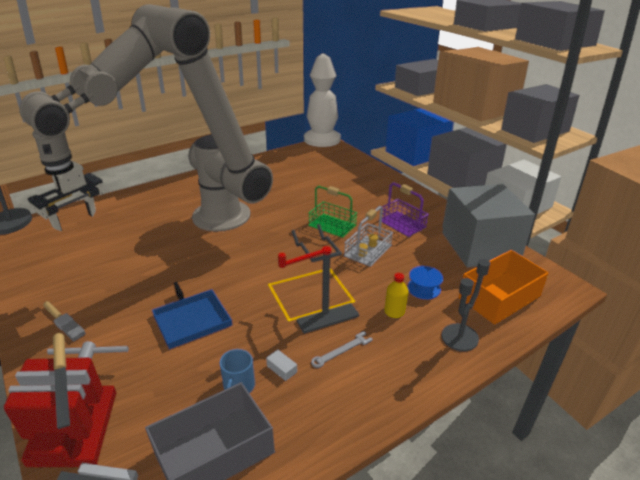

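View pics/side0.png

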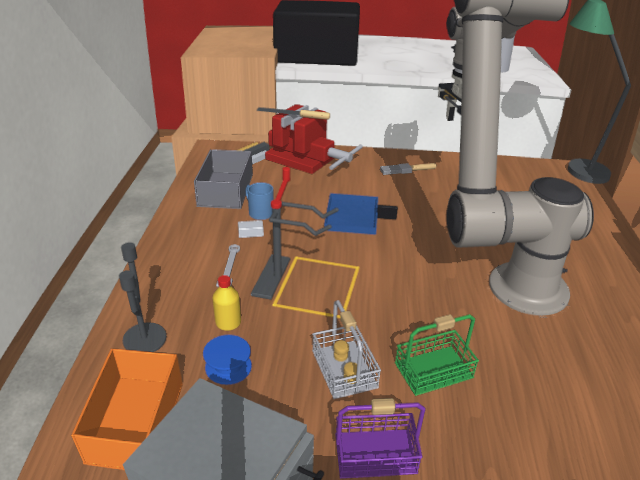

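The scene view shows the blue tray at (192,318) with its tab at (178,291), the yellow outline at (312,293), and the stand post at (325,280) with the red keeper knob at (283,259). The wire basket is at (368,243). In the side view the basket's grip block is at (347,318), the tray tab at (387,212) and the outline at (317,286).

```bash
cat > m.py <<'E'
from h import *
def load(n):
    f=np.load(f"{n}0.npz"); return f['p'],f['d'],f['K'],f['D'],f['T']
R={}
for n in("scene","side"):
    p,d,K,D,T=load(n); W=cloud(d,K,D,T); h=cv2.cvtColor(p,cv2.COLOR_BGR2HSV)
    ok=(d>0)
    def show(name,m):
        P=W[m&ok]; 
        if len(P)<5: print(n,name,len(P)); return
        print(n,name,len(P),'med',np.median(P,0).round(4),'lo',np.percentile(P,2,axis=0).round(3),'hi',np.percentile(P,98,axis=0).round(3))
    ht=W[...,2]; inw=(W[...,0]>.2)&(W[...,0]<1)&(abs(W[...,1])<.6)
    yel=cv2.inRange(h,(20,150,120),(32,255,255))>0
    y=yel&inw&(ht<.01); show('outline',y)
    hull=cv2.convexHull(np.float32(W[y&ok][:,:2])*1000); r=cv2.minAreaRect(hull); print('  rect',r)
    # ray-based: outline pixels onto z=0
    v,u=np.nonzero(y&ok); G=ray(np.c_[u,v],0.0,K,D,T)[:,:2]*1000
    r=cv2.minAreaRect(np.float32(G)); print('  rayrect',r, cv2.boxPoints(r).round(0).tolist())
    blue=cv2.inRange(h,(100,110,40),(118,255,255))>0
    b=blue&inw&(ht<.035)&(W[...,1]<.12)&(ht>.012); 
    c,l,st,_=cv2.connectedComponentsWithStats(b.astype(np.uint8))
    i=1+np.argmax(st[1:,4]); b=l==i; show('trayrim',b); r=cv2.minAreaRect(np.float32(W[b&ok][:,:2]*1000)); print('  rect',r,cv2.boxPoints(r).round(0).tolist())
    m=blue&inw&(ht<.03); c,l,st,_=cv2.connectedComponentsWithStats(m.astype(np.uint8))
    for i in range(1,c):
        if st[i,4]>300:
            show(f'blue{i}',l==i); r=cv2.minAreaRect(np.float32(W[(l==i)&ok][:,:2]*1000)); print('  rect',r)
    blk=(p.max(2)<40)&inw&(ht>.015)&(ht<.06)&(W[...,0]<.6); show('black',blk)
    if blk.sum()>10: print('  rect',cv2.minAreaRect(np.float32(W[blk&ok&(ht>.035)][:,:2]*1000)))
    red=(cv2.inRange(h,(0,170,80),(6,255,255))|cv2.inRange(h,(174,170,80),(180,255,255)))>0
    k=red&inw&(ht>.19)&(ht<.27); show('keeper',k); show('kknob',k&(ht>.235)); show('karm',k&(ht<.23))
    wood=cv2.inRange(h,(10,50,120),(25,255,255))>0
    g=wood&inw&(ht>.13)&(ht<.16); c,l,st,ce=cv2.connectedComponentsWithStats(g.astype(np.uint8))
    for i in range(1,c):
        if st[i,4]>15: show(f'grip{i} {ce[i].round()}',l==i); print('  rect',cv2.minAreaRect(np.float32(W[(l==i)&ok][:,:2]*1000)))
    dark=(p.max(2)<90)&(h[...,1]<90)&inw&(W[...,0]>.4)
    show('base',dark&(ht>.009)&(ht<.016)); show('prong',dark&(ht>.17)&(ht<.215))
    P=W[dark&ok&(ht>.009)&(ht<.016)]; print('  rect',cv2.minAreaRect(np.float32(P[:,:2]*1000)))
E
python3 m.py
```

```text
scene outline 550 med [0.5638 0.0342 0.0026] lo [ 0.451 -0.078 -0.001] hi [0.774 0.195 0.008]
  rect ((596.3348388671875, 103.689697265625), (417.37872314453125, 234.9225616455078), 58.77278518676758)
  rayrect ((593.331298828125, 106.51902770996094), (418.7294921875, 230.07896423339844), 59.46696090698242) [[388.0, -15.0], [586.0, -132.0], [799.0, 228.0], [601.0, 345.0]]
scene trayrim 595 med [ 0.5188 -0.3066  0.0195] lo [ 0.393 -0.395  0.012] hi [ 0.549 -0.217  0.026]
  rect ((470.1748352050781, -305.2811279296875), (178.7989501953125, 157.95343017578125), 87.01298522949219) [[387.0, -390.0], [544.0, -399.0], [554.0, -220.0], [396.0, -212.0]]
scene blue1 342 med [0.7435 0.3077 0.0089] lo [0.688 0.283 0.003] hi [0.768 0.364 0.027]
  rect ((733.7318115234375, 319.2832336425781), (96.48881530761719, 68.70268249511719), 42.60417556762695)
scene blue2 2671 med [ 0.4665 -0.3058  0.0064] lo [ 0.395 -0.391  0.001] hi [ 0.548 -0.218  0.024]
  rect ((470.1748352050781, -305.2811279296875), (178.7989501953125, 157.95343017578125), 87.01298522949219)
scene black 57 med [ 0.3856 -0.3032  0.0447
[... 3113 characters left out ...]
rip5 [444. 322.] 241 med [0.283  0.3108 0.1487] lo [0.265 0.294 0.133] hi [0.302 0.322 0.153]
  rect ((283.3503723144531, 306.2710266113281), (39.30537796020508, 25.06109619140625), 20.512311935424805)
side grip10 [383. 406.] 342 med [0.4108 0.5332 0.1492] lo [0.392 0.518 0.133] hi [0.429 0.539 0.153]
  rect ((410.98382568359375, 527.4734497070312), (39.24092102050781, 22.03909683227539), 8.006317138671875)
side base 1025 med [0.6951 0.0779 0.0119] lo [ 0.642 -0.361  0.009] hi [0.971 0.309 0.016]
side prong 1094 med [0.66   0.3311 0.1823] lo [ 0.53  -0.005  0.173] hi [0.949 0.598 0.214]
  rect ((681.8710327148438, -93.96237182617188), (847.760498046875, 567.4555053710938), 87.91886901855469)
```

```bash
cat > m2.py <<'E'
from h import *
from scipy.spatial.transform import Rotation
def load(n):
    f=np.load(f"{n}0.npz"); return f['p'],f['d'],f['K'],f['D'],f['T']
for n in("scene","side"):
    p,d,K,D,T=load(n); W=cloud(d,K,D,T); h=cv2.cvtColor(p,cv2.COLOR_BGR2HSV); ok=d>0; X,Y,Z=W[...,0],W[...,1],W[...,2]
    yel=(cv2.inRange(h,(20,130,100),(32,255,255))>0)&(X>.4)&(X<.66)&(Y>-.15)&(Y<.2)&(Z<.012)&ok
    v,u=np.nonzero(yel); G=ray(np.c_[u,v],0,K,D,T)[:,:2]*1000; r=cv2.minAreaRect(np.float32(G)); print(n,'outline',r,cv2.boxPoints(r).round(0).tolist())
    dark=(p.max(2)<100)&(h[...,1]<110)&ok
    b=dark&(Z>.008)&(Z<.017)&(X>.58)&(X<.76)&(abs(Y-.02)<.15); r=cv2.minAreaRect(np.float32(W[b][:,:2]*1000)); print('base',b.sum(),r,cv2.boxPoints(r).round(0).tolist())
    q=dark&(Z>.16)&(Z<.22)&(X>.5)&(X<.7)&(abs(Y-.02)<.12); P=W[q]*1000
    tips=P[P[:,0]<np.percentile(P[:,0],8)]; print('prong',len(P),'lo',P.min(0).round(),'hi',P.max(0).round()); 
    lo=P[P[:,2]<190]; 
    for s in (0,1):
        Q=P[(P[:,1]>np.median(P[:,1])) if s else (P[:,1]<=np.median(P[:,1]))]
        t=Q[Q[:,0]<Q[:,0].min()+6]; print('  tip',t.mean(0).round(1),'Vlow',Q[Q[:,2]<np.percentile(Q[:,2],10)].mean(0).round(1),'line',np.polyfit(Q[:,0],Q[:,1],1).round(3))
    po=dark&(Z>.03)&(Z<.18)&(X>.62)&(X<.7)&(abs(Y-.02)<.06); print('post',po.sum(),np.median(W[po],0).round(4),W[po].min(0).round(3),W[po].max(0).round(3))
    wood=cv2.inRange(h,(10,50,120),(25,255,255))>0
    g=wood&ok&(Z>.146)&(Z<.158)&(abs(X-.477)<.05)&(abs(Y-.318)<.06); 
    v,u=np.nonzero(g); G=ray(np.c_[u,v],.151,K,D,T)[:,:2]*1000; r=cv2.minAreaRect(np.float32(G)); print('grip',g.sum(),r,W[g].mean(0).round(4),G.mean(0))
    br=(cv2.inRange(h,(15,130,60),(28,255,255))>0)&ok&(abs(X-.477)<.1)&(abs(Y-.318)<.1)&(Z<.08); print('brass',br.sum(),np.median(W[br],0).round(3))
    mt=ok&(abs(X-.477)<.12)&(abs(Y-.318)<.12)&(h[...,1]<60)&(Z>.045)&(Z<.062); r=cv2.minAreaRect(np.float32(W[mt][:,:2]*1000)); print('bskrim',mt.sum(),r)
    hd=ok&(abs(X-.477)<.12)&(abs(Y-.318)<.12)&(h[...,1]<60)&(Z>.075)&(Z<.15); P=W[hd]*1000; print('handle',len(P),P.min(0).round(),P.max(0).round(), np.polyfit(P[:,1],P[:,0],1))
    cv2.imwrite(f"pics/c_{n}.png",cv2.resize(p[170:270,310:440] if n=='scene' else p[290:400,290:420],None,fx=4,fy=4,interpolation=cv2.INTER_CUBIC))
E
python3 m2.py; python3 -c "
import cv2
a=cv2.imread('pics/c_scene.png');b=cv2.imread('pics/c_side.png')
a=cv2.resize(a,(400,330));b=cv2.resize(b,(400,330));cv2.imwrite('pics/cc.png',cv2.hconcat([a,b]))"
```

```text
scene outline ((547.2931518554688, 37.519630432128906), (211.08949279785156, 179.57916259765625), 79.9892349243164) [[441.0, -51.0], [617.0, -82.0], [654.0, 126.0], [477.0, 157.0]]
base 761 ((674.8012084960938, 12.202873229980469), (167.37867736816406, 54.52290344238281), 80.82955169677734) [[635.0, -66.0], [688.0, -75.0], [715.0, 90.0], [661.0, 99.0]]
prong 419 lo [512. -26. 161.] hi [666.  80. 216.]
  tip [515.3   1.4 212.3] Vlow [657.3  10.4 168.9] line [  0.037 -23.978]
  tip [529.2  76.7 208.6] Vlow [661.5  17.  174.3] line [ -0.385 288.142]
post 278 [0.6598 0.0127 0.1079] [0.646 0.007 0.03 ] [0.666 0.023 0.18 ]
grip 45 ((478.8168029785156, 310.90771484375), (21.580289840698242, 39.856929779052734), 24.96929168701172) [0.4777 0.3116 0.1501] [478.84104795 310.55179414]
brass 132 [0.47  0.334 0.039]
bskrim 159 ((474.8878479003906, 312.7139892578125), (103.04097747802734, 152.43377685546875), 21.2160587310791)
handle 114 [441. 241.  75.] [508. 385. 148.] [-3.88202061e-01  5.97643764e+02]
side outline ((553.681640625, 35.350006103515625), (209.80035400390625, 175.6373748779297), 80.
[... 213 characters left out ...]
.0, -70.0], [716.0, 100.0], [661.0, 109.0]]
prong 571 lo [513. -20. 161.] hi [668.  87. 219.]
  tip [516.1   7.8 209.2] Vlow [655.6  26.2 165.7] line [  0.103 -55.693]
  tip [528.5  84.6 211.1] Vlow [586.   65.5 182.8] line [ -0.268 228.729]
post 383 [0.6552 0.0269 0.1056] [0.646 0.017 0.03 ] [0.666 0.035 0.178]
grip 155 ((477.5180969238281, 319.0128173828125), (22.064014434814453, 43.59574508666992), 21.041786193847656) [0.4775 0.3186 0.1511] [477.51564392 318.45813563]
brass 393 [0.478 0.297 0.039]
bskrim 471 ((476.32281494140625, 316.91290283203125), (102.48758697509766, 151.66517639160156), 21.312084197998047)
handle 301 [446. 247.  76.] [507. 388. 150.] [-4.02015657e-01  6.04977342e+02]
```

View pics/cc.png

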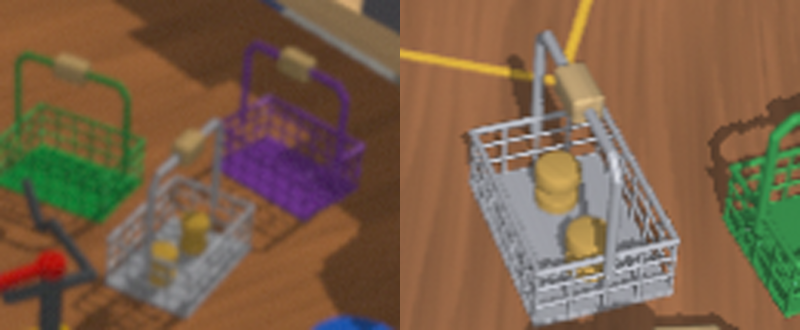

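The crops show the plain wire basket holding both brass knobs, with its handle turned about +21° and the wooden grip at (190,148) in the left crop and (580,90) in the right.

My measurements so far:

| Item | Position (mm) | Yaw |
|---|---|---|
| Stand origin | (552, 36) | −9.3° |
| Tray | (471, −303) | −2.7° |
| Tray tab | (360, −298) | – |
| Basket grip | (478, 315) | +21.3° |

The basket base fits 103×152 mm and the outline about 179×211 mm; both are plausible for the sizes given. The keeper is open about 1.6 rad. Next I move above the tab.

```bash
python3 -m handwheel '[33,34,0,-0.06,1,33,34,0,-0.06,1,33,34,0,-0.06,1,33,34,0,-0.06,1,33,34,0,-0.06,1,34,32,0,-0.06,1,0,0,0,0,1,0,0,0,0,1]' 25
cat > w.py <<'E'
from h import *
import sys
s=robot.observe(); print('tcp',s['tool_pos'].round(4),s['tool_rot'].round(4),'t',s['time'],'op',s['opening'].round(4),'q',s['qpos'].round(2),'F',s['contact_force'].round(1))
for n in sys.argv[2:]:
    p,d,K,D,T=cam(n); cv2.imwrite(f"pics/{sys.argv[1]}_{n}.png",p); np.savez(f"{sys.argv[1]}_{n}.npz",p=p,d=d,K=K,D=D,T=T); print(n,-T[:3,:3].T@T[:3,3],T[2,:3])
E
python3 w.py a wrist
```

```text
time: 0.9
tool_pos: [0.36, -0.2971, 0.2405]
tool_rot: [-3.142, 0.001, -0.046]
contact_force: [-0.0, 0.2, -0.5]
opening: 0.0915
grip_force: 0.0Traceback (most recent call last):
  File "w.py", line 3, in <module>
    s=robot.observe(); print('tcp',s['tool_pos'].round(4),s['tool_rot'].round(4),'t',s['time'],'op',s['opening'].round(4),'q',s['qpos'].round(2),'F',s['contact_force'].round(1))
                                                                                                    ^^^^^^^^^^^^^^^^^^
AttributeError: 'float' object has no attribute 'round'
```

```bash
sed -i "s/s\['opening'\].round(4)/s['opening']/" w.py; python3 w.py a wrist; python3 - <<'E'
from h import *
f=np.load("a_wrist.npz"); p,d,K,D,T=[f[k] for k in 'pdKDT']; W=cloud(d,K,D,T); X,Y,Z=np.moveaxis(W,-1,0); ok=d>0
m=ok&(Z>.035)&(Z<.055)&(X>.3)&(X<.45); print('tabtop',m.sum(),cv2.minAreaRect(np.float32(W[m][:,:2]*1000)),np.median(Z[m]))
m=ok&(Z>.015)&(Z<.027)&(X>.37)&(X<.6)&(Y<-.15)
print('rim',m.sum(),cv2.minAreaRect(np.float32(W[m][:,:2]*1000)))
E
```

```text
tcp [ 0.36   -0.2971  0.2405] [-3.1416e+00  7.0000e-04 -4.5700e-02] t 0.9 op 0.09145415424860423 q [-0.85  0.24  1.68 -0.    1.23  0.76] F [-0.   0.2 -0.5]
wrist [ 0.44015763 -0.30096249  0.38381875] [-0.29796913  0.01353284 -0.95447958]
tabtop 1018 ((367.355224609375, -296.89031982421875), (11.327067375183105, 60.0998420715332), 87.60808563232422) 0.0445100484056299
rim 3296 ((452.6179504394531, -403.5223388671875), (389.24755859375, 135.87388610839844), 85.29957580566406)
```

View pics/a_wrist.png

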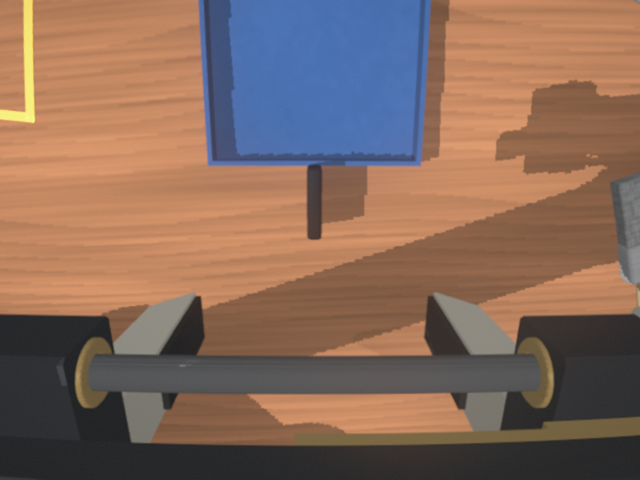

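The wrist view shows the tray's tab at (314,202), midway between the fingers, and a corner of the outline at (30,120). The tab centre measures (367,−297) at 44.5 mm height, which matches the earlier estimate. Descend and grip.

```bash
python3 -m handwheel '[0,0,-45,0,1,0,0,-45,0,1,0,0,-45,0,1,0,0,-40,0,1,0,0,-24,0,1,0,0,-10,0,1,0,0,0,0,0.3,0,0,0,0,0.3]' 25; python3 -m handwheel '[0,0,0,0,0,0,0,0,0,0,0,0,0,0,0,0,0,0,0,0,0,0,0,0,0]' 25
```

```text
time: 1.75
tool_pos: [0.3597, -0.299, 0.0326]
tool_rot: [3.14, -0.001, -0.05]
contact_force: [0.1, -0.4, 0.4]
opening: 0.0802
grip_force: 0.0
time: 2.25
tool_pos: [0.3597, -0.2979, 0.032]
tool_rot: [3.141, -0.0, -0.049]
contact_force: [0.1, 0.7, 0.2]
opening: 0.0403
grip_force: 0.0
```

```bash
python3 -m handwheel '[0,0,0,0,0,0,0,0,0,0,0,0,0,0,0,0,0,0,0,0,0,0,0,0,0,0,0,0,0,0]' 25
```

```text
time: 2.85
tool_pos: [0.3595, -0.2977, 0.0317]
tool_rot: [-3.141, 0.0, -0.049]
contact_force: [-0.2, 0.1, -0.2]
opening: 0.0118
grip_force: 25.0
```

```bash
python3 -m handwheel '[3,10,0,0,0,5,20,0,0,0,6,25,0,-0.01,0,6,26,0,-0.01,0,6,26,0,-0.01,0,6,26,0,-0.01,0,6,26,0,-0.01,0,6,26,0,-0.01,0]'; python3 -m handwheel '[6,26,0,-0.01,0,6,26,0,-0.01,0,6,26,0,-0.01,0,6,26,0,-0.01,0,6,26,0,-0.01,0,6,20,0,-0.01,0,2,10,0,0,0,0,0,0,0,0]'; python3 w.py b wrist side scene
```

```text
time: 3.65
tool_pos: [0.4036, -0.1114, 0.0317]
tool_rot: [-3.142, -0.0, -0.111]
contact_force: [0.4, -0.9, -1.7]
opening: 0.0119
grip_force: 25.0
time: 4.45
tool_pos: [0.4414, 0.0484, 0.0317]
tool_rot: [-3.141, 0.0, -0.167]
contact_force: [0.4, 1.5, -0.9]
opening: 0.0118
grip_force: 25.0
tcp [0.4414 0.0484 0.0317] [-3.1415e+00  1.0000e-04 -1.6680e-01] t 4.45 op 0.011798623268693412 q [-0.06  0.5   1.99  0.    0.65  1.67] F [ 0.4  1.5 -0.9]
wrist [0.52046821 0.0347451  0.1750457 ] [-0.29355448  0.04947782 -0.95466104]
side [0.49343019 1.15933936 0.91381685] [ 0.04238556 -0.81447172 -0.57865299]
scene [ 1.48362353 -0.56427054  0.94111556] [-0.6820027   0.46769168 -0.56226044]
```

View pics/b_wrist.png

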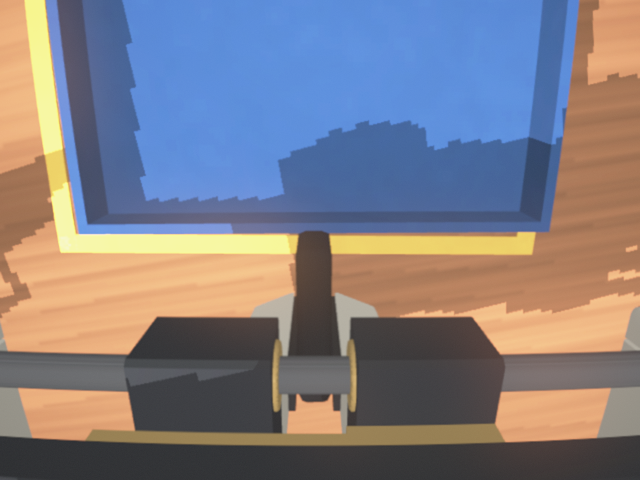

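The wrist view shows the near strip's outer corners at (60,252) and (535,253), and the tray's near rim running from (78,232) to (550,230). The tray is too far to the −y side, so I compute the offset.

```bash
cat > fit.py <<'E'
from h import *
import sys
f=np.load(sys.argv[1]+"_wrist.npz"); p,d,K,D,T=[f[k] for k in 'pdKDT']; h=cv2.cvtColor(p,cv2.COLOR_BGR2HSV)
y=cv2.inRange(h,(18,120,120),(34,255,255)); y[300:]=0
c,l,st,_=cv2.connectedComponentsWithStats(y); m=np.isin(l,[i for i in range(1,c) if st[i,4]>150])
v,u=np.nonzero(m); G=ray(np.c_[u,v],0,K,D,T)[:,:2]*1000
a=-0.163
for _ in range(4):
    R=np.array([[np.cos(a),np.sin(a)],[-np.sin(a),np.cos(a)]]); L=G@R.T   # stand-aligned
    bx=np.percentile(L[:,0],1); pts=[]
    for yy in np.arange(L[:,1].min()+8,L[:,1].max()-8,4):
        q=L[abs(L[:,1]-yy)<2]
        if len(q)>3: pts.append((yy,q[:,0].min()))
    pts=np.array(pts); k,b=np.polyfit(pts[:,0],pts[:,1],1); res=pts[:,1]-k*pts[:,0]-b; g=abs(res)<3; k,b=np.polyfit(pts[g,0],pts[g,1],1); a-=np.arctan(k)
near=L[L[:,0]<L[:,0].min()+6]; y0,y1=near[:,1].min(),near[:,1].max(); s=(y1-y0-192)/2; x0=np.median(pts[g,1])
ctr=np.array([x0+s+80,(y0+y1)/2])@R
print('outline yaw',a,'outer width',y1-y0,'s',s,'centre',ctr)
b=cv2.inRange(h,(100,100,40),(120,255,255)); b[300:]=0
v,u=np.nonzero(b); B=ray(np.c_[u,v],.022,K,D,T)[:,:2]*1000
pts=[]
Lb=B@R.T
for yy in np.arange(Lb[:,1].min()+10,Lb[:,1].max()-10,4):
    q=Lb[abs(Lb[:,1]-yy)<2]; pts.append((yy,q[:,0].min()))
pts=np.array(pts); med=np.median(pts[:,1]); g=abs(pts[:,1]-med)<6; k,bb=np.polyfit(pts[g,0],pts[g,1],1); g=abs(pts[:,1]-k*pts[:,0]-bb)<1.5;k,bb=np.polyfit(pts[g,0],pts[g,1],1)
ty=a-np.arctan(k); R2=np.array([[np.cos(ty),np.sin(ty)],[-np.sin(ty),np.cos(ty)]]); L2=B@R2.T
n=L2[(L2[:,0]<np.median((np.c_[k*pts[g,0]+bb,pts[g,0]]@R@R2.T)[:,0])+40)]
print('tray yaw',ty,'width',np.ptp(n[:,1]),'centre',np.array([np.median((np.c_[k*pts[g,0]+bb,pts[g,0]]@R@R2.T)[:,0])+75,(n[:,1].min()+n[:,1].max())/2])@R2)
E
python3 fit.py b
```

```text
outline yaw -0.1729861672295097 outer width 107.13941609646625 s -42.430291951766876 centre [492.20063192  -3.71857436]
tray yaw -0.15938075246254296 width 178.84564377787095 centre [552.26719239  30.27226827]
```

```bash
python3 - <<'E'
s=open('fit.py').read()
s=s.replace("near=L[L[:,0]<L[:,0].min()+6]","xe=np.median(pts[g,1]); near=L[abs(L[:,0]-xe-3)<5]").replace("x0=np.median(pts[g,1])","x0=np.median(pts[g,1]);print(near.min(0),near.max(0),g.sum(),len(g))")
open('fit.py','w').write(s)
E
python3 fit.py b; python3 - <<'E'
from h import *
f=np.load("b_wrist.npz"); K,D,T=[f[k] for k in 'KDT']
P=ray([(60,252),(535,253),(28,0)],0,K,D,T)*1e3;print(P.round(1)); print(np.linalg.norm(P[0]-P[1]),np.arctan2(*(P[0]-P[1])[1::-1])-np.pi/2)
E
```

```text
[447.7786177   27.47686979] [455.92165121 227.43591189] 23 24
outline yaw -0.1729861672295097 outer width 199.95904210221528 s 3.979521051107639 centre [545.90429944  34.00021719]
tray yaw -0.15938075246254296 width 178.84564377787095 centre [552.26719239  30.27226827]
[[481.4 155.8   0. ]
 [446.2 -51.6   0. ]
 [582.1 136.5  -0. ]]
210.3404040106768 -0.16802367042153832
```

```bash
python3 -m handwheel '[0,3,0,-0.005,0,0,4,0,0,0,0,0,0,0,0,0,0,0,0,0]'; python3 w.py c wrist; python3 fit.py c;  python3 - <<'E'
from h import *
f=np.load("c_wrist.npz"); p=f['p'];cv2.imwrite('pics/c1.png',p[:300])
E
```

```text
time: 5.0
tool_pos: [0.4414, 0.054, 0.0317]
tool_rot: [3.141, 0.0, -0.175]
contact_force: [-0.4, -0.2, -1.2]
opening: 0.0118
grip_force: 25.0
tcp [0.4414 0.054  0.0317] [ 3.1415e+00  4.0000e-04 -1.7460e-01] t 5.0 op 0.011813700889007598 q [-0.05  0.51  1.98 -0.    0.65  1.69] F [-0.4 -0.2 -1.2]
wrist [0.52043059 0.03978432 0.175033  ] [-0.29345094  0.05156456 -0.95458244]
[448.1491157  25.6443262] [455.99738759 138.94284881] 25 25
outline yaw -0.16904489582863974 outer width 113.29852260551985 s -39.350738697240075 centre [495.87548676  -1.1493522 ]
tray yaw -0.17649508193556498 width 178.58738340832613 centre [551.99036575  33.9391613 ]
```

View pics/c1.png

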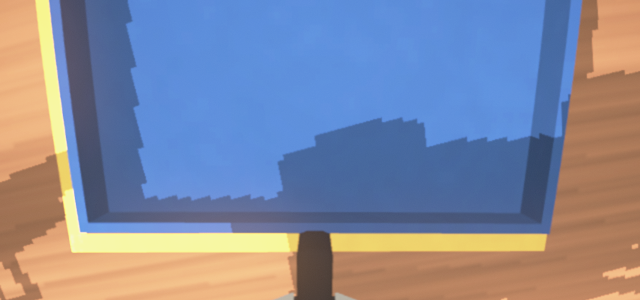

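The wrist view shows the near strip's outer corners now at (72,252) and (546,251) and the tray rim from (82,232) to (552,232). The tray is about 3 mm short in y and turned 0.008 rad too far. I correct that, then open the jaw.

```bash
python3 -m handwheel '[0,3,0,0.01,0,0,0,0,0,0,0,0,0,0,0]'; python3 w.py d wrist;python3 - <<'E'
from h import *
f=np.load("d_wrist.npz"); p,d,K,D,T=[f[k] for k in 'pdKDT']; h=cv2.cvtColor(p,cv2.COLOR_BGR2HSV)
y=cv2.inRange(h,(18,120,120),(34,255,255)); y[280:]=0; y[:235]=0
v,u=np.nonzero(y); print(u.min(),u.max(),v.max())
e=[]
for a in (u.min()+2,u.max()-2): e.append((a,v[abs(u-a)<10].max()+.5))
e[0]=(u.min()-.5,e[0][1]); e[1]=(u.max()+.5,e[1][1])
P=ray(e,0,K,D,T)*1e3; y0=P[0]-P[1]; a=np.arctan2(y0[1],y0[0])-np.pi/2; s=(np.linalg.norm(y0)-192)/2
print(e,P.round(1),'yaw',a,'s',s,'ctr',P.mean(0)[:2]+(80+s)*np.array([np.cos(a),np.sin(a)]))
E
python3 fit.py d|tail -1
python3 -m handwheel '[0,0,0,0,0.4,0,0,0,0,0.4,0,0,0,0,0.4,0,0,0,0,0.4,0,0,0,0,0.4]'
```

```text
time: 5.35
tool_pos: [0.4416, 0.0573, 0.0317]
tool_rot: [3.142, -0.0, -0.164]
contact_force: [-0.5, -1.3, -2.4]
opening: 0.0115
grip_force: 25.0
tcp [0.4416 0.0573 0.0317] [ 3.1415 -0.     -0.1638] t 5.35 op 0.011533954097737826 q [-0.04  0.51  1.98 -0.    0.65  1.69] F [-0.5 -1.3 -2.4]
wrist [0.5206672  0.04394536 0.17508558] [-0.29370378  0.04842534 -0.95466909]
83 554 252
[(np.float64(82.5), np.float64(249.5)), (np.float64(554.5), np.float64(252.5))] [[480.7 154.    0. ]
 [445.4 -51.6   0. ]] yaw -0.16978639648772664 s 8.337288429976198 ctr [550.09504648  36.27846076]
tray yaw -0.16317911327641532 width 178.62642624478056 centre [552.42822893  38.79114013]
time: 5.9
tool_pos: [0.4416, 0.0571, 0.0318]
tool_rot: [3.142, -0.0, -0.164]
contact_force: [-0.2, 0.9, -0.4]
opening: 0.0364
grip_force: 0.0
```

The tray is now within about 2 mm and 0.3° of the outline. The camera sits 80 mm ahead of the TCP, so I back out along the stand's −x before rising clear of the prongs.

```bash
python3 -m handwheel '[-25,4,0,0,0.4,-30,5,0,0,0.4,0,0,30,0,0.4,0,0,45,0,0.6,0,0,45,0,1,0,0,45,0,1,0,0,45,0,1,0,0,45,0,1]'; python3 -m handwheel '[0,0,0,0,1,0,0,0,0,1]'; python3 w.py e wrist; cat > tr.py <<'E'
from h import *
import sys
f=np.load(sys.argv[1]); p,d,K,D,T=[f[k] for k in 'pdKDT']; h=cv2.cvtColor(p,cv2.COLOR_BGR2HSV);W=cloud(d,K,D,T);X,Y,Z=np.moveaxis(W,-1,0); roi=(d>0)&(abs(X-.551)<.15)&(abs(Y-.037)<.15)&(Z<.06)
y=(cv2.inRange(h,(18,110,110),(34,255,255))>0)&roi&(Z<.012); v,u=np.nonzero(y); G=ray(np.c_[u,v],0,K,D,T)[:,:2]*1e3; print('outline',cv2.minAreaRect(np.float32(G)))
b=(cv2.inRange(h,(98,90,30),(122,255,255))>0)&roi; v,u=np.nonzero(b&(Z>.017)); G=ray(np.c_[u,v],.022,K,D,T)[:,:2]*1e3; print('tray',cv2.minAreaRect(np.float32(G)))
E
python3 tr.py e_wrist.npz
```

```text
time: 6.7
tool_pos: [0.386, 0.0662, 0.2889]
tool_rot: [3.142, -0.001, -0.164]
contact_force: [1.4, 0.0, -0.2]
opening: 0.072
grip_force: 0.0
time: 6.9
tool_pos: [0.3867, 0.0661, 0.2873]
tool_rot: [-3.141, -0.002, -0.164]
contact_force: [0.1, -0.6, -0.9]
opening: 0.0882
grip_force: 0.0
tcp [0.3867 0.0661 0.2873] [-3.1414e+00 -2.1000e-03 -1.6420e-01] t 6.9 op 0.08824899665876428 q [-0.03  0.05  1.76 -0.    1.32  1.71] F [ 0.1 -0.6 -0.9]
wrist [0.46548497 0.05278775 0.43081717] [-0.29160164  0.04843849 -0.95531262]
outline ((514.6048583984375, 44.224388122558594), (209.49046325683594, 104.1217269897461), 80.5033950805664)
tray ((519.1683349609375, 44.007991790771484), (178.6613311767578, 83.69967651367188), 80.6353759765625)
```

View pics/e_wrist.png

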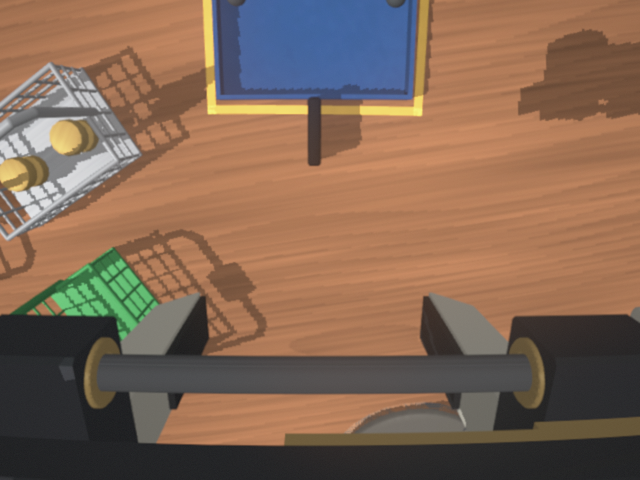

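The wrist view shows the tray framed evenly by the outline, with near strip corners at (208,112) and (422,112), and the prong tips at (236,2) and (396,2). The lateral error is about 0.6 mm and the fore-aft error about 1 mm, so the tray is done. The stand origin is about (551, 37.5) at yaw −0.166. Now I go above the basket, with the jaw to close across the block's 22 mm side (tool yaw 1.943).

```bash
python3 -m handwheel '[6,16,0,0.14,1,6,16,0,0.14,1,6,16,0,0.14,1,6,16,0,0.14,1,6,16,0,0.14,1,6,16,0,0.14,1,6,16,0,0.14,1,6,16,0,0.14,1]';python3 -m handwheel '[6,17,0,0.14,1,6,17,0,0.14,1,6,17,0,0.14,1,6,17,0,0.14,1,6,17,0,0.14,1,6,17,0,0.14,1,7,19,0,0.14,1,0,0,0,0,1]'; python3 w.py f wrist; python3 - <<'E'
from h import *
f=np.load("f_wrist.npz"); p,d,K,D,T=[f[k] for k in 'pdKDT']; W=cloud(d,K,D,T); X,Y,Z=np.moveaxis(W,-1,0); h=cv2.cvtColor(p,cv2.COLOR_BGR2HSV)
m=(d>0)&(Z>.146)&(Z<.157)&(abs(X-.478)<.05)&(abs(Y-.315)<.06)&(h[...,1]>50); print('block',m.sum(),cv2.minAreaRect(np.float32(W[m][:,:2]*1000)),np.median(Z[m]))
m=(d>0)&(Z>.139)&(Z<.150)&(abs(X-.478)<.08)&(abs(Y-.315)<.08)&(h[...,1]<60); print('wire',m.sum()); 
if m.sum()>20: P=W[m]*1e3; print(cv2.fitLine(np.float32(P[:,:2]),cv2.DIST_HUBER,0,.01,.01).ravel(),P.min(0),P.max(0))
E
```

```text
time: 7.75
tool_pos: [0.434, 0.1946, 0.2846]
tool_rot: [-3.139, 0.003, 0.962]
contact_force: [-0.5, -0.0, -0.3]
opening: 0.092
grip_force: 0.0
time: 8.55
tool_pos: [0.4773, 0.3164, 0.2839]
tool_rot: [-3.137, -0.0, 1.939]
contact_force: [0.5, -0.8, -0.7]
opening: 0.0918
grip_force: 0.0
tcp [0.4773 0.3164 0.2839] [-3.1375e+00 -1.0000e-04  1.9395e+00] t 8.55 op 0.09180475968289066 q [0.45 0.41 1.31 0.   1.43 0.08] F [ 0.5 -0.8 -0.7]
wrist [0.44794148 0.39192739 0.42727455] [ 0.10426165 -0.27909865 -0.95458549]
block 1742 ((473.9654846191406, 315.0167541503906), (21.35497283935547, 40.22307586669922), 21.58465576171875) 0.15003562028137615
wire 1329
[ 3.6852995e-01 -9.2961586e-01  4.7151889e+02  3.2155911e+02] [448.08608496 253.51908724 139.08289543] [500.57911746 376.41419257 149.25706138]
```

View pics/f_wrist.png

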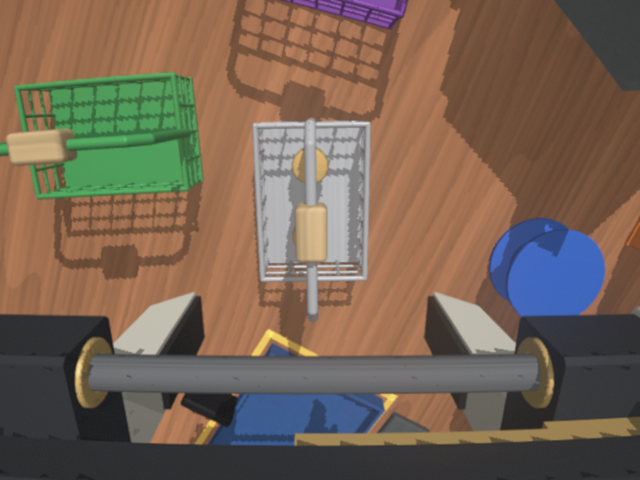

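The wrist view shows the block at (312,233) on the silver basket, centred between the fingers, with the green basket well to the left at (110,140). The block measures (474.5, 315) at yaw 0.377, top 150 mm. Descend and grip.

```bash
python3 -m handwheel '[-3,-1,-35,0.008,1,0,0,-40,0,1,0,0,-40,0,1,0,0,-24,0,1,0,0,-10,0,1,0,0,0,0,0,0,0,0,0,0,0,0,0,0,0]' 40; python3 -m handwheel '[0,0,0,0,0,0,0,0,0,0,0,0,0,0,0,0,0,0,0,0,0,0,0,0,0,0,0,0,0,0,0,0,0,0,0]' 40
```

```text
time: 9.4
tool_pos: [0.4754, 0.3144, 0.1394]
tool_rot: [3.139, -0.0, 1.943]
contact_force: [-1.0, -0.3, 0.7]
opening: 0.0723
grip_force: 0.0
time: 10.1
tool_pos: [0.4747, 0.3142, 0.1376]
tool_rot: [3.141, 0.0, 1.944]
contact_force: [0.1, 0.8, -1.8]
opening: 0.0211
grip_force: 40.0
```

Gripped at 40 N with 21 mm opening, which matches the block. Lift gently, check, then carry to a waypoint ahead of the prong tips.

```bash
python3 -m handwheel '[0,0,6,0,0,0,0,15,0,0,0,0,22,0,0,0,0,25,0,0,0,0,22,0,0,0,0,12,0,0,0,0,4,0,0,-1,-5,0,0,0]' 40; python3 -m handwheel '[-1,-10,0,-0.03,0,-2,-15,0,-0.035,0,-2,-17,0,-0.04,0,-2,-18,0,-0.04,0,-2,-18,0,-0.04,0,-2,-18,0,-0.04,0,-2,-18,0,-0.04,0,-2,-18,0,-0.04,0]';  python3 -m handwheel '[-2,-18,0,-0.04,0,-3,-18,0,-0.04,0,-3,-18,0,-0.04,0,-3,-18,0,-0.04,0,-3,-18,0,-0.04,0,-2,-14,0,-0.034,0,-1,-10,0,-0.02,0,0,-4,0,-0.01,0]'; python3 -m handwheel '[0,0,0,0,0,0,0,0,0,0,0,0,0,0,0]';python3 w.py g side scene
```

```text
time: 10.9
tool_pos: [0.4733, 0.3093, 0.2432]
tool_rot: [-3.141, -0.0, 1.944]
contact_force: [0.4, 0.2, -5.7]
opening: 0.0218
grip_force: 40.0
time: 11.7
tool_pos: [0.4579, 0.175, 0.2436]
tool_rot: [-3.141, 0.0, 1.634]
contact_force: [0.5, 0.1, -5.3]
opening: 0.0215
grip_force: 40.0
time: 12.5
tool_pos: [0.4411, 0.0578, 0.2438]
tool_rot: [3.141, 0.0, 1.372]
contact_force: [-0.4, -0.6, -4.7]
opening: 0.0221
grip_force: 40.0
time: 12.8
tool_pos: [0.4416, 0.0596, 0.2437]
tool_rot: [-3.142, -0.0, 1.376]
contact_force: [0.4, -0.6, -5.1]
opening: 0.0217
grip_force: 40.0
tcp [0.4416 0.0596 0.2437] [-3.1416e+00 -2.0000e-04  1.3756e+00] t 12.8 op 0.021724163527826742 q [-0.04  0.19  1.72  0.    1.23  0.16] F [ 0.4 -0.6 -5.1]
side [0.49343019 1.15933936 0.91381685] [ 0.04238556 -0.81447172 -0.57865299]
scene [ 1.48362353 -0.56427054  0.94111556] [-0.6820027   0.46769168 -0.56226044]
```

View pics/g_side.png

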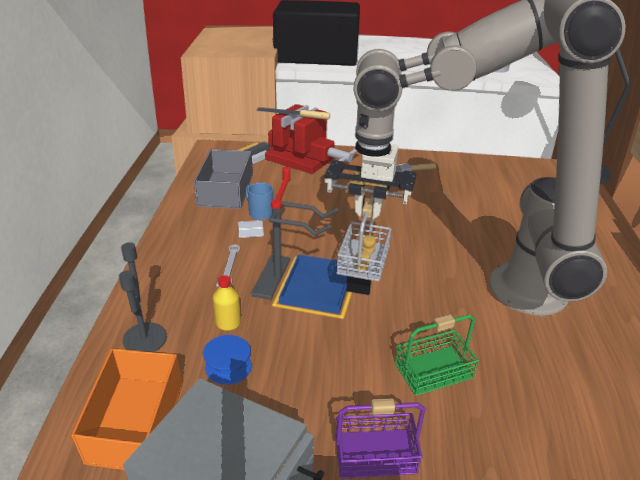

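The side view shows the basket hanging level in the gripper at (365,250) ahead of the prong tips at (335,215), with the tray in the outline. I fix the yaw by +0.03 and go in along the stand's +x.

```bash
python3 -m handwheel '[4,-1,0,0.01,0,10,-2,0,0.01,0,16,-3,0,0.01,0,20,-4,0,0,0,22,-4,0,0,0,19,-4,0,0,0,12,-3,0,0,0,6,-1,0,0,0]'; python3 -m handwheel '[0,0,-3,0,0,0,0,-8,0,0,0,0,-10,0,0,0,0,-10,0,0,0,0,-8,0,0,0,0,-4,0,0,0,0,0,0,0,0,0,0,0,0]'; python3 w.py i side scene wrist
```

```text
time: 13.7
tool_pos: [0.5522, 0.0366, 0.2431]
tool_rot: [3.141, 0.0, 1.405]
contact_force: [0.2, -0.3, -4.8]
opening: 0.0218
grip_force: 40.0
time: 14.5
tool_pos: [0.5508, 0.0371, 0.201]
tool_rot: [3.141, -0.0, 1.405]
contact_force: [0.1, -0.2, -5.1]
opening: 0.0215
grip_force: 40.0
tcp [0.5508 0.0371 0.201 ] [ 3.1410e+00 -1.0000e-04  1.4048e+00] t 14.5 op 0.021481039329634185 q [-0.07  0.42  1.51 -0.    1.2   0.09] F [ 0.1 -0.2 -5.1]
side [0.49343019 1.15933936 0.91381685] [ 0.04238556 -0.81447172 -0.57865299]
scene [ 1.48362353 -0.56427054  0.94111556] [-0.6820027   0.46769168 -0.56226044]
wrist [0.56335996 0.11677336 0.34460254] [-0.04758774 -0.29391207 -0.95464711]
```

```bash
python3 -m handwheel '[0,0,-3,0,0,0,0,-2,0,0,0,0,0,0,0]'; python3 -m handwheel '[0,0,-2,0,0,0,0,0,0,0]';  python3 -m handwheel '[0,0,-2,0,0,0,0,0,0,0]'
python3 -c "
import cv2
a=cv2.imread('pics/i_side.png')[160:330,230:430];b=cv2.imread('pics/i_scene.png')[190:360,240:440]
cv2.imwrite('pics/i.png',cv2.resize(cv2.hconcat([a,b]),None,fx=2,fy=2,interpolation=2))"
```

```text
time: 14.95
tool_pos: [0.5503, 0.0372, 0.1953]
tool_rot: [-3.141, 0.0, 1.405]
contact_force: [-0.0, 0.0, -5.2]
opening: 0.0215
grip_force: 40.0
time: 15.15
tool_pos: [0.5504, 0.0372, 0.1934]
tool_rot: [-3.141, 0.0, 1.405]
contact_force: [0.2, -0.1, -5.8]
opening: 0.0216
grip_force: 40.0
time: 15.35
tool_pos: [0.551, 0.0371, 0.1921]
tool_rot: [3.14, -0.0, 1.405]
contact_force: [1.3, 0.2, -4.2]
opening: 0.0216
grip_force: 40.0
```

View pics/i.png

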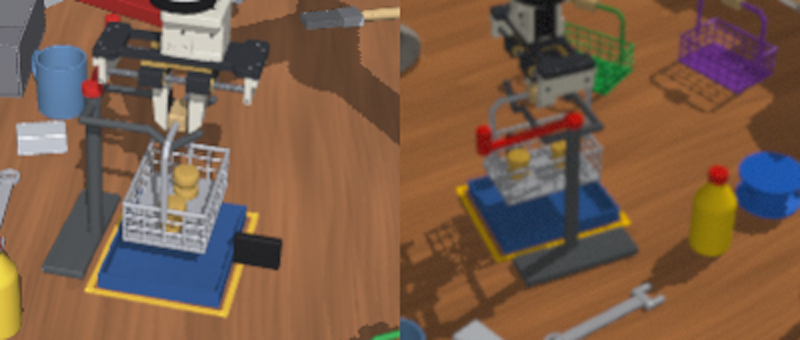

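The crops show the handle between the prongs, the basket upright above the tray with both knobs inside, and the keeper still open. First contact comes at 192 mm with a slight +x push, so I follow it down.

```bash
python3 -m handwheel '[1,0,-1,0,0,0,0,0,0,0]'; python3 -m handwheel '[1,0,-1,0,0,0,0,0,0,0]'; python3 -m handwheel '[0,0,-1,0,0,0,0,0,0,0]'
```

```text
time: 15.55
tool_pos: [0.5514, 0.0371, 0.1916]
tool_rot: [3.141, 0.0, 1.405]
contact_force: [-4.6, -0.4, 3.6]
opening: 0.0217
grip_force: 40.0
time: 15.75
tool_pos: [0.5516, 0.0371, 0.1914]
tool_rot: [-3.141, 0.0, 1.405]
contact_force: [-9.6, -0.4, 12.1]
opening: 0.0218
grip_force: 40.0
time: 15.95
tool_pos: [0.5516, 0.0371, 0.1913]
tool_rot: [-3.142, 0.0, 1.405]
contact_force: [-11.9, -0.5, 17.1]
opening: 0.0215
grip_force: 40.0
```

```bash
python3 -m handwheel '[-1,0,2,0,0,0,0,0,0,0]'; python3 -m handwheel '[0,0,0,0,0.4,0,0,0,0,0.4,0,0,0,0,0.5,0,0,0,0,0.6,0,0,0,0,0.6,0,0,0,0,0.6]'; python3 -m handwheel '[0,0,8,0,0.6,0,0,15,0,0.6,0,0,30,0,0.6,0,0,35,0,0.6,0,0,35,0,0.6,0,0,10,0,0.6,0,0,0,0,0.6,0,0,0,0,0.6]'; python3 w.py j side wrist scene; python3 - <<'E'
from h import *
for n in("side","scene","wrist"):
    f=np.load(f"j_{n}.npz"); p,d,K,D,T=[f[k] for k in 'pdKDT']; W=cloud(d,K,D,T); X,Y,Z=np.moveaxis(W,-1,0); h=cv2.cvtColor(p,cv2.COLOR_BGR2HSV)
    m=(d>0)&(cv2.inRange(h,(10,50,110),(25,255,255))>0)&(Z>.17)&(Z<.23)&(abs(X-.551)<.06)&(abs(Y-.037)<.06)
    if m.sum()>10: print(n,m.sum(),W[m].min(0).round(3),W[m].max(0).round(3),cv2.minAreaRect(np.float32(W[m&(Z>.2)][:,:2]*1000)))
    red=((cv2.inRange(h,(0,150,60),(7,255,255))|cv2.inRange(h,(173,150,60),(180,255,255)))>0)&(d>0)&(abs(X-.62)<.15)&(abs(Y)<.2)
    a=red&(Z>.24)&(Z<.27)
    if a.sum()>5: print('knob',a.sum(),cv2.minEnclosingCircle(np.float32(W[a][:,:2]*1000)),W[a].max(0))
    a=red&(Z>.21)&(Z<.23)
    if a.sum()>5: print('arm',cv2.minAreaRect(np.float32(W[a][:,:2]*1000)))
E
python3 -c "
import cv2
a=cv2.imread('pics/j_side.png')[160:330,230:430];b=cv2.imread('pics/j_wrist.png')
cv2.imwrite('pics/j.png',cv2.hconcat([cv2.resize(a,(400,340)),cv2.resize(b,(400,340))]))"
```

```text
time: 16.15
tool_pos: [0.5515, 0.0371, 0.1916]
tool_rot: [3.141, 0.0, 1.405]
contact_force: [-5.3, 0.4, 7.3]
opening: 0.0217
grip_force: 40.0
time: 16.75
tool_pos: [0.5516, 0.0371, 0.1906]
tool_rot: [3.142, 0.0, 1.405]
contact_force: [-0.6, -0.8, 0.3]
opening: 0.0551
grip_force: 0.0
time: 17.55
tool_pos: [0.5511, 0.0372, 0.3227]
tool_rot: [-3.14, 0.0, 1.405]
contact_force: [0.1, 0.1, -0.9]
opening: 0.0554
grip_force: 0.0
tcp [0.5511 0.0372 0.3227] [-3.1400e+00  2.0000e-04  1.4048e+00] t 17.55 op 0.05543578306560587 q [-0.07  0.35  1.29 -0.    1.5   0.09] F [ 0.1  0.1 -0.9]
side [0.49343019 1.15933936 0.91381685] [ 0.04238556 -0.81447172 -0.57865299]
wrist [0.56400371 0.11678045 0.46550276] [-0.05134994 -0.29366223 -0.95452903]
scene [ 1.48362353 -0.56427054  0.94111556] [-0.6820027   0.46769168 -0.56226044]
side 165 [0.511 0.006 0.184] [0.602 0.084 0.218] ((556.9605712890625, 37.98076248168945), (79.23969268798828, 80.7413330078125), 80.20989227294922)
knob 55 ((644.1912231445312, -100.25970458984375), 11.39713191986084) [ 0.65392507 -0.08968904  0.2565298 ]
arm ((652.2960205078125, -34.45527648925781), (140.87010192871094, 23.710830688476562), 86.6961898803711)
scene 153 [ 0.513 -0.018  0.186] [0.61  0.079 0.216] ((567.1732788085938, 36.521697998046875), (79.1767807006836, 98.70896911621094), 81.6645278930664)
knob 53 ((646.851806640625, -109.45358276367188), 8.97075366973877) [ 0.65512743 -0.10197882  0.25791598]
arm ((651.4063720703125, -43.226158142089844), (143.85867309570312, 27.487905502319336), 88.02852630615234)
wrist 2121 [ 0.508 -0.006  0.185] [0.611 0.082 0.211] ((559.5217895507812, 36.15143585205078), (76.37788391113281, 99.21154022216797), 87.05143737792969)
arm ((654.1424560546875, 5.289634704589844), (25.2119083404541, 55.16637420654297), 1.3064066171646118)
```

View pics/j.png

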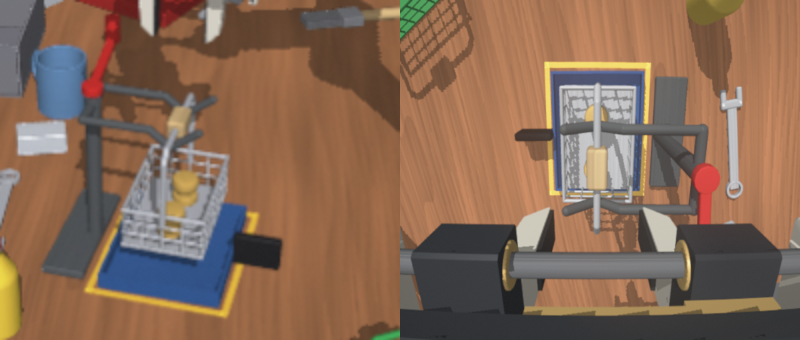

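The left crop shows the basket hanging free in the prongs at (180,125) with the tray inside the outline. The right crop, looking down, shows the handle lying in both prong dips. That was the eleventh picture viewed, one over the limit of ten, so from here I go by numbers only.

The pivot is at about (654.6, 20) and the knob at about (645.5, −104.5). The closing line is already tangential, so I move above the knob.

```bash
python3 -m handwheel '[15,-22,0,0,0.7,25,-38,0,0.02,0.7,25,-38,0,0.02,0.7,20,-30,0,0.02,0.7,10,-14,0,0.02,0.7,0,0,0,0,0.7,0,0,-25,0,0.7,0,0,0,0,0.7]' 15; python3 w.py k wrist; python3 - <<'E'
from h import *
f=np.load("k_wrist.npz"); p,d,K,D,T=[f[k] for k in 'pdKDT']; W=cloud(d,K,D,T); X,Y,Z=np.moveaxis(W,-1,0); h=cv2.cvtColor(p,cv2.COLOR_BGR2HSV)
red=((cv2.inRange(h,(0,150,60),(7,255,255))|cv2.inRange(h,(173,150,60),(180,255,255)))>0)&(d>0)&(abs(X-.64)<.15)&(abs(Y)<.2)
a=red&(Z>.245)&(Z<.265); print('knob',a.sum(),cv2.minEnclosingCircle(np.float32(W[a][:,:2]*1000)) if a.any() else'')
a=red&(Z>.222)&(Z<.235); print('arm',a.sum()); 
if a.any(): print(cv2.minAreaRect(np.float32(W[a][:,:2]*1000)),W[a].min(0),W[a].max(0))
E
```

```text
time: 18.5
tool_pos: [0.6449, -0.1036, 0.2949]
tool_rot: [-3.134, -0.002, 1.485]
contact_force: [-0.7, -0.2, -0.5]
opening: 0.0644
grip_force: 0.0
tcp [ 0.6449 -0.1036  0.2949] [-3.1343e+00 -1.7000e-03  1.4850e+00] t 18.5 op 0.06436781105669981 q [-0.28  0.57  1.02  0.    1.57 -0.19] F [-0.7 -0.2 -0.5]
wrist [ 0.65212869 -0.02350976  0.43843879] [-0.03178261 -0.2945794  -0.95509834]
knob 1353 ((644.4715576171875, -104.66586303710938), 9.975542068481445)
arm 7312
((648.2562255859375, -39.0364990234375), (130.23118591308594, 24.753856658935547), 84.36473846435547) [ 0.63582408 -0.10505276  0.22203311] [0.66646378 0.02646998 0.2348862 ]
```

The wrist camera puts the knob at (644.5, −104.7) with radius 10 mm, which fits. Descend and grip it.

```bash
python3 -m handwheel '[0,-1,-20,0,0.7,0,0,-20,0,0.7,0,0,-10,0,0.7,0,0,0,0,0,0,0,0,0,0,0,0,0,0,0,0,0,0,0,0,0,0,0,0,0]' 15; python3 -m handwheel '[0,0,0,0,0,0,0,0,0,0,0,0,0,0,0]' 15
python3 - <<'E'
import numpy as np
p=np.array([655.5,20]);a0=np.arctan2(-104.7-20,644.5-655.5); 
k=[p+125.2*np.array([np.cos(a),np.sin(a)]) for a in np.linspace(a0,a0-1.65,17)]
print(np.diff(k,axis=0).round(1).tolist(),k[-1])
E
```

```text
time: 19.35
tool_pos: [0.6467, -0.1059, 0.2494]
tool_rot: [3.141, 0.0, 1.485]
contact_force: [-0.3, 0.1, -0.3]
opening: 0.0288
grip_force: 0.0
time: 19.65
tool_pos: [0.6466, -0.1059, 0.249]
tool_rot: [3.141, 0.0, 1.485]
contact_force: [-0.3, 1.0, 0.7]
opening: 0.0196
grip_force: 15.0
[[-12.8, 1.8], [-12.5, 3.1], [-12.1, 4.4], [-11.6, 5.6], [-11.0, 6.8], [-10.2, 7.9], [-9.4, 8.9], [-8.4, 9.8], [-7.4, 10.6], [-6.2, 11.3], [-5.0, 11.9], [-3.8, 12.3], [-2.5, 12.7], [-1.2, 12.9], [0.2, 12.9], [1.5, 12.8]] [532.04570494  40.83451539]
```

```bash
python3 -m handwheel '[-13,2,0,-0.103,0,-12,3,0,-0.103,0,-12,4,0,-0.103,0,-12,6,0,-0.103,0,-11,7,0,-0.103,0,-10,8,0,-0.103,0,-9,9,0,-0.103,0,-9,10,0,-0.103,0]'; python3 -m handwheel '[-7,11,0,-0.103,0,-6,11,0,-0.103,0,-5,12,0,-0.103,0,-4,12,0,-0.103,0,-3,13,0,-0.103,0,-1,13,0,-0.103,0,0,8,0,-0.06,0,0,0,0,0,0]'
```

```text
time: 20.45
tool_pos: [0.5565, -0.0588, 0.2489]
tool_rot: [3.141, 0.005, 0.655]
contact_force: [-6.0, -6.9, 4.0]
opening: 0.0195
grip_force: 15.0
time: 21.25
tool_pos: [0.5294, 0.0242, 0.2488]
tool_rot: [-3.141, 0.007, -0.018]
contact_force: [-12.1, -0.1, 8.0]
opening: 0.0194
grip_force: 15.0
```

```bash
python3 -m handwheel '[-2,5,0,-0.04,0,-1,5,0,-0.04,0,0,3,0,-0.04,0,0,0,0,0,0]'; python3 -m handwheel '[0,2,0,-0.015,0,0,2,0,-0.01,0,0,0,0,0,0]'
```

```text
time: 21.65
tool_pos: [0.5302, 0.0366, 0.249]
tool_rot: [-3.141, -0.002, -0.137]
contact_force: [2.9, 0.2, 0.1]
opening: 0.0195
grip_force: 15.0
time: 21.95
tool_pos: [0.5307, 0.0401, 0.249]
tool_rot: [-3.141, -0.003, -0.162]
contact_force: [5.4, -0.9, -0.9]
opening: 0.0196
grip_force: 15.0
```

```bash
cat > kp.py <<'E'
from h import *
import sys
for n in("side","scene"):
    p,d,K,D,T=cam(n); W=cloud(d,K,D,T); X,Y,Z=np.moveaxis(W,-1,0); h=cv2.cvtColor(p,cv2.COLOR_BGR2HSV); np.savez(f"{sys.argv[1]}_{n}.npz",p=p,d=d,K=K,D=D,T=T)
    red=((cv2.inRange(h,(0,150,60),(7,255,255))|cv2.inRange(h,(173,150,60),(180,255,255)))>0)&(d>0)&(abs(X-.6)<.12)&(abs(Y)<.2)
    a=red&(Z>.224)&(Z<.233)&(X>.545)&(X<.64)
    if a.sum()>8: l=cv2.fitLine(np.float32(W[a][:,:2]),cv2.DIST_HUBER,0,.001,.001).ravel(); print(n,'arm yaw',np.arctan(l[1]/l[0]),'shut=-0.166',a.sum(),l[2:])
    a=red&(Z>.24)&(X<.56)
    if a.sum()>3: print('knob',W[a].min(0).round(3),W[a].max(0).round(3))
E
python3 kp.py l
```

```text
side arm yaw -0.17793854 shut=-0.166 139 [0.58649576 0.03479972]
scene arm yaw -0.12328122 shut=-0.166 94 [0.6114726  0.02402853]
knob [0.525 0.031 0.24 ] [0.543 0.049 0.26 ]
```

No stop felt yet, so I nudge on until the y force shows it.

```bash
python3 -m handwheel '[0,2,0,0,0,0,0,0,0,0]'; python3 -m handwheel '[0,2,0,0,0,0,0,0,0,0]'; python3 -m handwheel '[0,2,0,0,0,0,0,0,0,0]'
```

```text
time: 22.25
tool_pos: [0.5309, 0.0413, 0.249]
tool_rot: [3.14, -0.003, -0.163]
contact_force: [6.6, -2.1, -1.9]
opening: 0.0196
grip_force: 15.0
time: 22.45
tool_pos: [0.5309, 0.0416, 0.249]
tool_rot: [3.137, -0.004, -0.163]
contact_force: [5.6, -9.7, -1.8]
opening: 0.0196
grip_force: 15.0
time: 22.65
tool_pos: [0.5308, 0.0417, 0.2489]
tool_rot: [3.134, -0.004, -0.164]
contact_force: [4.6, -17.1, -1.6]
opening: 0.0194
grip_force: 15.0
```

The stop is reached at 17 N with no further motion. Relax, open, and rise.

```bash
python3 -m handwheel '[0,-3,0,0,0,0,0,0,0,0]'; python3 -m handwheel '[0,0,0,0,0.5,0,0,0,0,0.5,0,0,0,0,0.5,0,0,0,0,0.5,0,0,0,0,0.5,0,0,0,0,0.5]'; python3 -m handwheel '[0,0,15,0,0.5,0,0,30,0,0.5,-10,0,40,0,0.5,-30,0,20,0,0.5,-40,0,0,0,0.5,-40,0,0,0,0.5,-30,0,0,0,0.5,0,0,0,0,0.5]'; python3 kp.py n; python3 w.py n wrist; python3 - <<'E'
from h import *
f=np.load("n_wrist.npz"); p,d,K,D,T=[f[k] for k in 'pdKDT']; W=cloud(d,K,D,T); X,Y,Z=np.moveaxis(W,-1,0); h=cv2.cvtColor(p,cv2.COLOR_BGR2HSV)
red=((cv2.inRange(h,(0,150,60),(7,255,255))|cv2.inRange(h,(173,150,60),(180,255,255)))>0)&(d>0)
a=red&(Z>.246)&(Z<.27); 
if a.any(): print('knob',a.sum(),cv2.minEnclosingCircle(np.float32(W[a][:,:2]*1000)))
b=(d>0)&(cv2.inRange(h,(10,50,110),(25,255,255))>0)&(Z>.196)&(Z<.212)&(abs(X-.551)<.04)&(abs(Y-.037)<.04)
if b.any(): print('grip',b.sum(),W[b].min(0),W[b].max(0),np.median(Z[b]))
m=(d>0)&(cv2.inRange(h,(15,130,60),(28,255,255))>0)&(Z>.06)&(Z<.11)&(abs(X-.551)<.08)&(abs(Y-.037)<.09); print('brass',m.sum(),cv2.connectedComponentsWithStats(m.astype(np.uint8))[2][1:,4])
E
python3 tr.py n_wrist.npz
```

```text
time: 22.85
tool_pos: [0.5308, 0.0414, 0.249]
tool_rot: [3.14, -0.003, -0.163]
contact_force: [6.0, -5.9, -1.7]
opening: 0.0196
grip_force: 15.0
time: 23.45
tool_pos: [0.5295, 0.0433, 0.2487]
tool_rot: [3.141, 0.0, -0.162]
contact_force: [-0.4, -0.5, -0.1]
opening: 0.0455
grip_force: 0.0
time: 24.25
tool_pos: [0.3768, 0.0434, 0.3545]
tool_rot: [3.142, -0.001, -0.162]
contact_force: [-1.0, -0.7, -0.2]
opening: 0.0457
grip_force: 0.0
side arm yaw -0.15799578 shut=-0.166 145 [0.5926618  0.03355074]
knob [0.524 0.034 0.24 ] [0.541 0.054 0.257]
scene arm yaw -0.15814804 shut=-0.166 103 [0.5829185  0.02874122]
knob [0.521 0.03  0.24 ] [0.542 0.045 0.257]
tcp [0.3797 0.0432 0.3543] [-3.1415e+00 -1.9000e-03 -1.6220e-01] t 24.35 op 0.04621476561239026 q [-0.09 -0.    1.64 -0.    1.5   1.65] F [ 0.6  0.2 -0.6]
wrist [0.458542   0.02997578 0.49784048] [-0.29189163  0.04780191 -0.95525612]
grip 21 [0.51201374 0.00830556 0.200056  ] [0.52512115 0.01060924 0.20961011] 0.20493205592982744
brass 0 []
outline ((520.9473266601562, 42.9569091796875), (209.06979370117188, 116.29232788085938), 80.17202758789062)
tray ((522.250732421875, 43.43585968017578), (177.76222229003906, 88.77394104003906), 81.0342025756836)
```

```bash
python3 - <<'E'
from h import *
for n in("side","scene"):
    for t in("j","n"):
        f=np.load(f"{t}_{n}.npz"); p,d,K,D,T=[f[k] for k in 'pdKDT']; W=cloud(d,K,D,T); X,Y,Z=np.moveaxis(W,-1,0); h=cv2.cvtColor(p,cv2.COLOR_BGR2HSV)
        near=(d>0)&(abs(X-.551)<.07)&(abs(Y-.037)<.09)
        g=near&(cv2.inRange(h,(12,60,130),(25,160,255))>0)&(Z>.18)&(Z<.215)&(abs(X-.551)<.03)&(abs(Y-.037)<.035)
        m=near&(cv2.inRange(h,(15,140,60),(28,255,255))>0)&(Z>.05)&(Z<.12)
        w=near&(h[...,1]<60)&(p.max(2)>110)&(Z>.04)&(Z<.125)
        print(n,t,'grip',g.sum(),np.median(W[g],0).round(3),np.percentile(Z[g],95).round(4),'brass',m.sum(),np.median(W[m],0).round(3),'basket',w.sum(),np.median(W[w],0).round(3),'z',np.percentile(Z[w],[2,98]).round(3))
s=robot.observe(); print(s['time'],s['contact_force'])
E
for t in scene0 n_scene side0 n_side; do echo $t; python3 tr.py $t.npz|tail -1; done
```

```text
side j grip 125 [0.552 0.051 0.205] 0.2081 brass 226 [0.547 0.018 0.092] basket 1481 [0.554 0.067 0.071] z [0.056 0.113]
side n grip 112 [0.553 0.052 0.205] 0.2079 brass 226 [0.548 0.017 0.092] basket 1477 [0.553 0.067 0.072] z [0.056 0.114]
scene j grip 81 [0.555 0.035 0.206] 0.2085 brass 145 [0.55  0.008 0.095] basket 566 [0.586 0.021 0.062] z [0.057 0.113]
scene n grip 26 [0.556 0.032 0.206] 0.2098 brass 147 [0.55  0.009 0.094] basket 603 [0.582 0.02  0.063] z [0.057 0.113]
24.4 [ 0.57100241 -0.15501656  0.54404718]
scene0
outline ((546.5183715820312, 38.15834045410156), (214.49282836914062, 183.1005859375), 80.00257873535156)
n_scene
tray ((560.0979614257812, 32.90917205810547), (185.2635955810547, 153.6873321533203), 76.5682601928711)
side0
outline ((553.5277099609375, 35.25371551513672), (212.1405487060547, 178.3584747314453), 80.13134002685547)
n_side
tray ((553.4910278320312, 43.03141403198242), (186.71031188964844, 149.26858520507812), 79.93678283691406)Traceback (most recent call last):
  File "tr.py", line 5, in <module>
    b=(cv2.inRange(h,(98,90,30),(122,255,255))>0)&ro
[... 1219 characters left out ...]
    ~~~^^^^^^^^^^^^^^^^^^^^^^^
  File "h.py", line 13, in ray
    n=cv2.undistortPoints(np.array(px,float).reshape(-1,1,2),K,D).reshape(-1,2)
      ~~~~~~~~~~~~~~~~~~~^^^^^^^^^^^^^^^^^^^^^^^^^^^^^^^^^^^^^^^^
cv2.error: OpenCV(4.12.0) /io/opencv/modules/calib3d/src/undistort.dispatch.cpp:347: error: (-215:Assertion failed) CV_IS_MAT(_src) && CV_IS_MAT(_dst) && (_src->rows == 1 || _src->cols == 1) && (_dst->rows == 1 || _dst->cols == 1) && _src->cols + _src->rows - 1 == _dst->rows + _dst->cols - 1 && (CV_MAT_TYPE(_src->type) == CV_32FC2 || CV_MAT_TYPE(_src->type) == CV_64FC2) && (CV_MAT_TYPE(_dst->type) == CV_32FC2 || CV_MAT_TYPE(_dst->type) == CV_64FC2) in function 'cvUndistortPointsInternal'
```

The handle block's top is at about 205 mm (205.5 expected) and both knobs are still in the basket. The tray is within 2 mm of centre and the keeper is shut.

```bash
python3 -c "
from cell import robot
print(robot.hand_in())"
```

```text
the job is handed in; nothing more can be done
None
```

The job is handed in after about 24 s of robot time, in the order asked and with no verdict shown: tray within about 2 mm of centred in the outline, basket hung in both prongs and released with both knobs inside, and keeper arm swung shut against its stop; I viewed 11 pictures, one over the limit of 10.

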